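# Check the gap of the slide press with the broad feeler

## Robot

A 6-joint arm with a two-finger parallel gripper is mounted at the origin on the work surface. World frame = base frame: x ahead of the robot, y to its left, z up, the work surface at z = 0. Lengths are in mm, angles in rad, forces in N, time in s.
With the tool pointing down it reaches from about 350 to 725 mm from the base axis. Payload 6 kg.
Tool frame: the origin (TCP) lies on the centre line of the jaws, within the pads' length; the fingertips stand 8 mm ahead of it and the grasp point (between the pads) lies 11 mm behind it; z points along the fingers, y is the direction in which the jaws open and shut (so a half turn about z gives the same grasp; the last joint's range is limited). The gripper opens to 85 mm and grips with 20 to 120 N. Pads are 22 mm wide; open, the fingers measure 114 mm over their backs; the gripper's body (76 mm by 85 mm) begins 54 mm behind the grasp point. The pads swing forward as they close: fully open they stand 13 mm farther back than shut.
Start: joints at [-0.877, 0.04, 0.085, 0, -1.615, -0.334], TCP at [211.26, -561.555, 239.261] pointing down, gripper open.
Joint ranges: [-2.56, 2.56], [-1.29, 2.01], [-1.08, 1.49], [-3.29, 1.98], [-2.81, -0.18], [-2.99, 2.99]. Speed limits (rad/s): [2.57, 2.57, 3.01, 3.14, 3.14, 3.14].

## Interface

Orientations are given as a unit quaternion [w, x, y, z].
In Python, from bench import arm, snapshot, workorder gives the robot as it stands. The module is installed in compiled form; this text tells all that it offers.
- The arm moves only by the tool apply_moves, never from a script. Its argument "plan" is a list of rows, each a list of 3 entries, a list of its own where there are three numbers: the gripper's target within -1 to 1 (shut at 1, half-way at 0, fully open at -1), then the shift along the tool's x, y, z in m, then the turn about the tool's z in rad. In form: [[claw, [x, y, z], spin], ...]. A call has 1 to 5 rows; each row shifts and turns the commanded pose from where the row before left it, along the tool's axes as they then stand; what a row does not reach is not made up. A row lasts 1/8 s, in which the tool goes at most 62.5 mm and 10.7 degrees, less where a joint would pass 70% of its speed; a pose out of reach is approached as far as the arm can. A call with a gripper value outside its range is refused whole. The fingers move at their own pace and stop on an object; "squeeze" is the grip in N (left out, the last holds). Time passes only in rows, so rows that do not move let the fingers close. It gives the time, the measured TCP pose, the force and the opening at its end, in the units of the state.
- arm.get_state(): the state, without advancing time (a new reading comes with each control period).
- snapshot(name): name is "scene" or "top" or "wrist"; returns a dict with "frame" (400x640x3 uint8, blue, green, red), "K" (3x3 intrinsics, pixels), "dist_coeffs" ([k1, k2, p1, p2, k3] as OpenCV has them; the pictures are not rectified), "cam_to_world" (4x4, takes a point from camera to world coordinates). Camera axes: x right, y down, z forward; pixel columns grow to the right and rows downward; lengths in mm; the calibration is good to about 2 mm. A picture is of the moment at which its call begins. There is no depth.
- workorder.hand_in(): hands the job in, once; it reports no verdict.
The state is a dict: "t": time; "joints": joint angles; "qvel": joint speeds; "tau": joint torques, N m; "tool_pos": TCP position; "orientation": TCP orientation; "force": force on the tool from outside, world axes, zero at the start; "ft_torque": the same for the moment, N m; "finger_gap": finger opening in mm.
Only numpy, scipy, OpenCV 4.12 (cv2) and the standard library are available. Lean on these libraries where they do the work, as an engineer would, in place of code of your own. Each camera call takes 0.05 s, during which the arm holds its last target.

## Task

Pick up the feeler with the broad blade and slide its blade straight into the mouth of the slide press, along the middle, until it sits flat and drags snugly between the lower plate and the sprung upper plate with its tip showing in the sight window. Do not pry the plate up or push the blade through to the back, and leave everything else where it stands. Finish while still holding the feeler's handle, keeping the blade still at that depth.

Things in the scene. Friction and masses are not known exactly. Their poses are not given: they have to be found in the camera images.
- feeler_wide: Feeler with the broad blade, on the table. Black handle 80 long (x), 22 wide (y), 28 tall; a flat steel blade 90 long, 26 wide, 4 mm thick runs on from its front end along +x. Origin under the handle's middle; the blade's lower face is 13 and its mid-plane 15 mm above the handle's underside. About 90 g (varies), centre of mass some 20 mm ahead of the origin.
- feeler_wide_tip (a point): Middle of the rounded tip edge of the broad blade, at (130, 0, 15) mm in the feeler's frame.
- feeler_narrow: The other feeler, not to be used: same handle, blade length and thickness, but its blade is only 10 mm wide. Either feeler may lie left or right of the robot.
- press: Slide press, fixed: foot 120 x 150 x 12 mm, pedestal, fixed lower plate with its flat top 60 mm above the table, and a light sprung upper plate 8 mm thick on two posts (y = +-50, tops at 104 mm). Origin on the table under the plates' middle; x points from the mouth (robot side) to the back. The flats span +-30 mm in x and y; gap 1.5 mm at rest.
- press_mouth (a point): Middle of the mouth's opening, at (-50, 0, 61) mm in the press's frame, same axes. From the flats' front edge (x = -30) both plates have lips flaring up and down at 22 degrees to x = -50, 60 mm wide, leaving the mouth about 17 mm high; they lead a blade in.
- press_window (a point): Centre of the sight window, taken on the lower plate's top face: (0, 0, 60) mm in the press's frame, same axes. The window is a slot in the middle of the upper plate, 28 mm along x and 10 mm along y, open from above.
- press_plate (a joint): Lift of the sprung upper plate in m: 0 at rest, up to 0.015; 0.0025 to 0.003 when the 4 mm blade lies flat between the plates. It rises straight up; spring and weight press down with about 2.2 N at rest and 0.4 N more per mm. Pushing the blade in takes roughly 3 to 10 N.
- magnifier: Bystander: round hand magnifier, black rim, 102 mm across, 150 mm long with handle, lying flat; origin under the lens centre.
- petri_dish: Bystander: closed clear dish, 94 mm across, 16 mm tall, on the table between robot and press; origin under its centre.
- reagent_bottle: Bystander: amber bottle, 56 mm across, 120 mm tall; origin under its centre.
- beaker: Bystander: open glass beaker, 68 mm across, 85 mm tall; origin under its centre.
- adapter: Bystander: small black plug-in power adapter, 50 x 34 x 30 mm, two pins, between robot and press; origin under its centre.
- slide_box: Bystander: grey box for glass slides, 80 x 100 x 30 mm; origin under its centre.
- weight: Bystander: brass balance weight with a knob, 32 mm across, 48 mm tall; origin under its centre.
Not all that is in view belongs to the job. Leave any red look-alike of the feeler_wide alone.

How it is judged (in metres and radians):
On the way:
1. the broad feeler is lifted clear of the table in the fingers, outside the press (height (world z) of feeler_wide above 0.03 m and contact force between the fingers and feeler_wide above 1 N and value of joint press_plate below 0.0008 m and distance between feeler_wide_tip and press_window above 0.05 m), for 0.2 s.
At the end, for the whole second after the job is handed in: Fingers hold the broad feeler in front of the press, handle over 30 mm up, still; blade tip within 16 mm along and 12 mm across of the window centre, in line within 0.15 rad; upper plate lifted 1.5 to 4.5 mm, pressing on the blade with over 0.8 N, and the blade bearing on the lower plate (x of feeler_wide_tip in the frame of press_window between -0.016 and 0.016 m and y of feeler_wide_tip in the frame of press_window between -0.012 and 0.012 m and x of feeler_wide in the frame of press_window below -0.08 m and angle between the x axis of feeler_wide and the x axis of press, either way round below 0.15 rad and value of joint press_plate between 0.0015 and 0.0045 m and contact force between feeler_wide and press_plate above 0.8 N and contact force between feeler_wide and press above 0.2 N and contact force between the fingers and feeler_wide above 2 N and height (world z) of feeler_wide above 0.03 m and linear speed of feeler_wide below 0.01 m/s and angular speed of feeler_wide below 0.1 rad/s); the arm keeps its last pose, push and grip.
It fails at once if the upper plate is pried up more than 9 mm (value of joint press_plate above 0.009 m).
It fails at once if the blade is pushed right through, its tip coming out behind the plates (x of feeler_wide_tip in the frame of press_window above 0.034 m and x of feeler_wide in the frame of press_window below 0 m and y of feeler_wide_tip in the frame of press_window between -0.03 and 0.03 m and z of feeler_wide_tip in the frame of press_window below 0.012 m).
It fails at once if the other feeler or a bystander is pushed about (more than 30 mm) (distance of any of feeler_narrow, magnifier, petri_dish, reagent_bottle, beaker, adapter, slide_box, weight from where it was at the start of the episode above 0.03 m).
It also fails if it takes over 38 s, if anything falls off the work surface, if the arm or the gripper's body presses on something with over 40 N, if the wrist force passes 120 N, or if a joint passes its speed limit or range.

## Working session

There is one attempt and no reset: what is moved stays moved. The work goes in short steps, Python scripts to look and compute and a tool call to move; the robot and the scene stay as the last step left them, time stands still between calls to the robot, and variables do not carry over. Pictures are saved under pics/ and viewed, and the job is handed in when it is done.

Besides the shell and the picture viewer there is one more tool, called after "Call:" as name(argument=value, ...) on one line, values as JSON. apply_moves: Moves the arm, as the interface text tells. Its arguments: {"type":"object","properties":{"plan":{"type":"array","items":{"type":"array"}},"squeeze":{"type":"number"}},"required":["plan"]}

```bash
mkdir -p pics; ls
python3 - <<'E'
from bench import arm, snapshot
import cv2,pickle
s=arm.get_state();print(s)
d={}
for n in["scene","top","wrist"]:
    d[n]=snapshot(n);cv2.imwrite(f"pics/{n}0.png",d[n]["frame"]);print(n,d[n]["K"],d[n]["dist_coeffs"],d[n]["cam_to_world"])
pickle.dump(d,open("s0.pkl","wb"))
E
```

```text
pics
{'t': 0.0, 'joints': array([-8.77274461e-01,  4.07954026e-02,  8.37722963e-02, -4.59117854e-04,
       -1.61552536e+00, -3.33684914e-01]), 'qvel': array([ 1.79092447e-03,  4.86929006e-04, -2.05464998e-05, -5.08042364e-04,
        1.24145248e-03, -1.51656278e-03]), 'tau': array([ 8.02780760e-04, -3.68214869e+01,  3.47423279e+01,  6.93219602e+00,
       -5.22984090e-03, -9.03818972e-06]), 'tool_pos': array([ 211.21668174, -561.23645137,  238.26786369]), 'orientation': array([-2.30680160e-04, -1.78959194e-01,  9.83856080e-01,  8.75716301e-04]), 'force': array([ 0.29697454, -0.3131541 ,  0.80806606]), 'ft_torque': array([-0.03817338,  0.02717768, -0.00813514]), 'finger_gap': 85.055503836422}
scene [[391.16246369   0.         323.08017038]
 [  0.         391.16246369 201.83172229]
 [  0.           0.           1.        ]] [-0.05270275  0.          0.          0.          0.        ] [[-7.38626356e-01  4.83307159e-01 -4.69941801e-01  1.06637507e+03]
 [ 6.74073027e-01  5.21741323e-01 -5.22887699e-01  6.29823099e+02]
 [-7.52731136e-03 -7.02993728e-01 -7.11156212e-01  9.44694270e+02]
 [
[... 286 characters left out ...]
73e-01  1.41252438e-01  3.39121173e+02]
 [-9.99642580e-01  2.09005474e-02 -1.66697078e-02  1.07825252e+01]
 [ 1.35458445e-02 -1.41586159e-01 -9.89833253e-01  1.37891158e+03]
 [ 0.00000000e+00  0.00000000e+00  0.00000000e+00  1.00000000e+00]]
wrist [[359.07280067   0.         317.98475729]
 [  0.         359.07280067 199.87583445]
 [  0.           0.           1.        ]] [0.00076787 0.         0.         0.         0.        ] [[-3.51583104e-01  8.90182365e-01  2.89766593e-01  1.37180420e+02]
 [ 9.36155609e-01  3.33849357e-01  1.10260072e-01 -5.89667549e+02]
 [ 1.41318095e-03  3.10032200e-01 -9.50725007e-01  3.72308285e+02]
 [ 0.00000000e+00  0.00000000e+00  0.00000000e+00  1.00000000e+00]]
```

View pics/scene0.png

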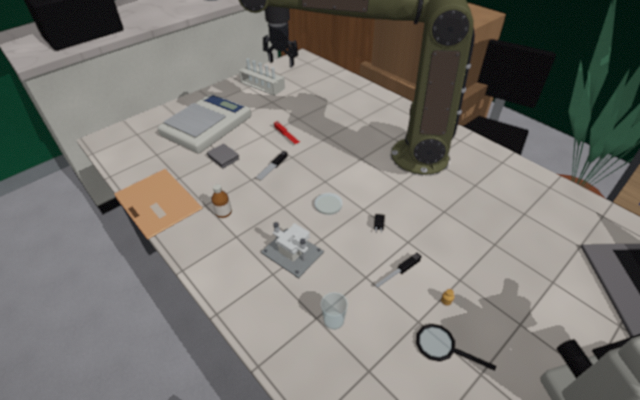

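View pics/top0.png

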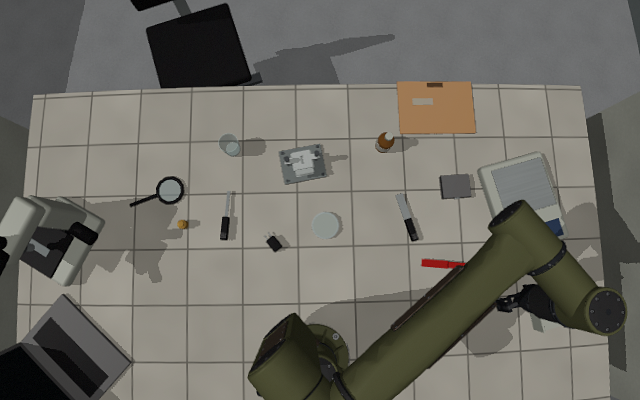

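View pics/wrist0.png

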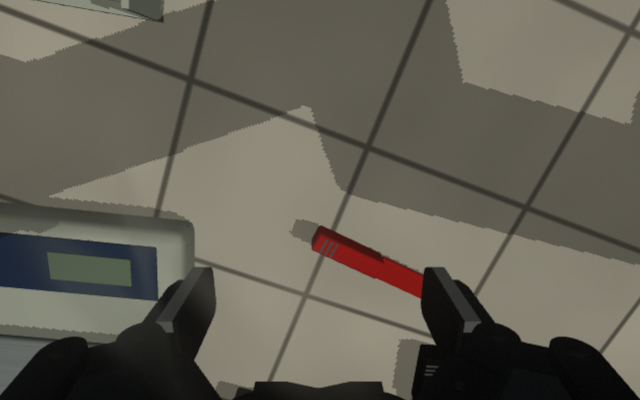

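Candidates in the top view are the black-handled feeler at (226,215), the black-handled feeler at (406,216), and the red look-alike at (442,264), which is excluded. I'll compare the two blades in close crops.

Run:
```python
import cv2,pickle,numpy as np
d=pickle.load(open("s0.pkl","rb"))
f=d["top"]["frame"];g=d["scene"]["frame"]
def c(im,x,y,w=35,h=35,s=8): return cv2.resize(im[y-h:y+h,x-w:x+w],None,fx=s*35/w/1.4,fy=s*35/w/1.4,interpolation=cv2.INTER_CUBIC)
a=np.hstack([c(f,226,215),c(f,406,216)])
cv2.imwrite("pics/crop_f.png",a[:, :800])
cv2.imwrite("pics/crop_p.png",np.hstack([c(f,303,163),c(g,292,245)])[:, :800])
```

```text
(no output)
```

View pics/crop_f.png

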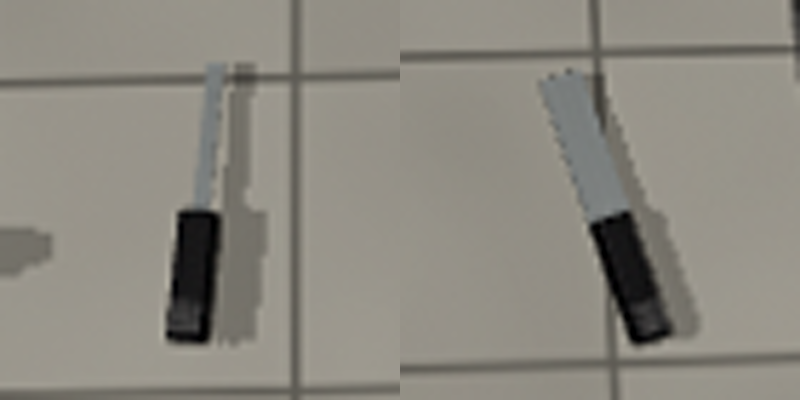

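View pics/crop_p.png

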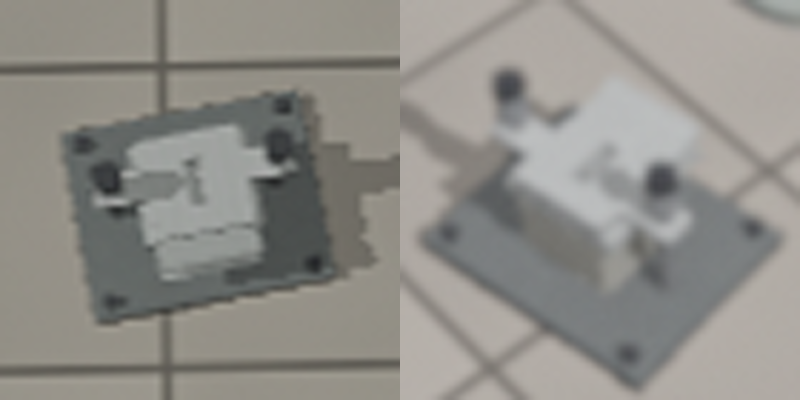

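The broad blade is the right-hand feeler at (406,216). The other one, at (226,215), has the narrow blade. Next I'll measure the poses.

```bash
cat > h.py <<'E'
import cv2,numpy as np
def ray(s,px):
    p=np.atleast_2d(np.array(px,float)).reshape(-1,1,2)
    u=cv2.undistortPoints(p,s["K"],np.array(s["dist_coeffs"]))[:,0]
    T=s["cam_to_world"];v=np.c_[u,np.ones(len(u))]@T[:3,:3].T
    return T[:3,3],v
def onz(s,px,z):
    o,v=ray(s,px);return o+v*((z-o[2])/v[:,2])[:,None]
def tri(s1,p1,s2,p2):
    o1,v1=ray(s1,p1);o2,v2=ray(s2,p2);v1=v1[0];v2=v2[0]
    A=np.c_[v1,-v2];t=np.linalg.lstsq(A,o2-o1,rcond=None)[0]
    a=o1+t[0]*v1;b=o2+t[1]*v2;return (a+b)/2,np.linalg.norm(a-b)
def proj(s,P):
    T=np.linalg.inv(s["cam_to_world"]);r=cv2.Rodrigues(T[:3,:3])[0]
    return cv2.projectPoints(np.atleast_2d(np.array(P,float)),r,T[:3,3],s["K"],np.array(s["dist_coeffs"]))[0][:,0]
E
python3 - <<'E'
import pickle;from h import *
d=pickle.load(open("s0.pkl","rb"))
for n,(x,y),w in[("top",(406,216),40),("scene",(275,165),30)]:
    s=d[n];f=s["frame"];g=cv2.cvtColor(f,cv2.COLOR_BGR2GRAY)
    m=np.zeros_like(g);sl=(slice(y-w,y+w),slice(x-w,x+w));m[sl]=(g[sl]<60)*255
    c,_=cv2.findContours(m,cv2.RETR_EXTERNAL,cv2.CHAIN_APPROX_NONE)
    for k in c:
        if cv2.contourArea(k)>25:
            r=cv2.minAreaRect(k);b=cv2.boxPoints(r);print(n,"handle px",r)
            print(onz(s,[r[0]],28 if n=="top" else 18), onz(s,b,28).round(1).tolist())
s=d["top"];f=s["frame"]
# handle/blade pixels from crop: scale 5.714
k=8*35/35/1.4
def cp(x,y,ox=406-35,oy=216-35): return (ox+(x+.5)/k-.5,oy+(y+.5)/k-.5)
tipm=onz(s,[cp(561-400,75)],17);hb=onz(s,[cp(650-400,337)],28);hf=onz(s,[cp(612-400,218)],28)
print("tip,rear,front",tipm,hb,hf)
print("yaw rear-tip",np.arctan2((tipm-hb)[0,1],(tipm-hb)[0,0]),np.linalg.norm(tipm-hb),np.linalg.norm(hf-hb))
# press
def cq(x,y): return cp(x,y,303-35,163-35)
co=onz(s,[cq(62,133),cq(297,92),cq(338,273),cq(98,325)],12);print("foot",co.round(1).tolist(),co.mean(0))
v=(co[0]+co[1]-co[2]-co[3]);print("yaw",np.arctan2(v[1],v[0]),np.linalg.norm(v)/2); v=co[0]+co[3]-co[1]-co[2];print("yaw y",np.arctan2(v[1],v[0])-np.pi/2,np.linalg.norm(v)/2)
po=onz(s,[cq(106,176),cq(278,142)],104);print("posts",po,po.mean(0));v=po[0]-po[1];print(np.arctan2(v[1],v[0])-np.pi/2,np.linalg.norm(v))
g=d["scene"]
def cg(x,y): return cp(x-400,y,292-35,245-35)
print("foot scene",onz(g,[cg(780,237),cg(636,388),cg(420,240)],12))
print("posts scene",onz(g,[cg(508,80),cg(660,178)],104))
E
```

```text
top handle px ((410.8493347167969, 229.4315185546875), (22.705982208251953, 7.607674598693848), 69.44395446777344)
[[ 415.16915949 -334.54852576   28.        ]] [[447.4, -310.3, 28.0], [455.9, -335.3, 28.0], [383.1, -358.8, 28.0], [374.8, -333.9, 28.0]]
scene handle px ((280.0000305175781, 158.00001525878906), (5.656853675842285, 15.55634880065918), 45.0)
[[ 416.66006109 -332.55297459   18.        ]] [[456.5, -324.9, 28.0], [386.1, -348.8, 28.0], [390.2, -319.4, 28.0], [459.7, -296.7, 28.0]]
tip,rear,front [[ 539.98909498 -301.91775498   17.        ]] [[ 380.63871085 -344.69625549   28.        ]] [[ 451.76055748 -325.61752602   28.        ]]
yaw rear-tip 0.26227179814711893 165.35883716097882 73.63636999387872
foot [[701.0, 111.5, 12.0], [724.0, -32.9, 12.0], [610.2, -55.0, 12.0], [581.3, 90.9, 12.0]] [654.1375503  28.623641   12.       ]
yaw 0.18095076604294494 118.71944710427952
yaw y 0.17721647632396276 147.47618730068262
posts [[650.93935179  79.93481281 104.        ]
 [668.85567528 -18.40816044 104.        ]] [659.89751353  30.76332618 104.        ]
0.18020569201092385 99.96166782963617
foot scene [[589.27109738  96.64588334  12.        ]
 [704.52250446 117.45017226  12.        ]
 [729.12166015 -29.4505016   12.        ]]
posts scene [[670.26657401 -16.29369267 104.        ]
 [654.84526494  83.70426823 104.        ]]
```

Call:
apply_moves(plan=[[-1,[-0.035,0.0175,0],0],[-1,[-0.035,0.0175,0],0],[-1,[-0.035,0.0175,0],0],[-1,[-0.035,0.0175,0],0],[-1,[-0.035,0.0175,0],0]], squeeze=50)

```text
t: 0.78
tool_pos: [344.9, -416.9, 239.0]
orientation: [-0.0, -0.179, 0.984, 0.0]
force: [1.2, -0.6, -0.2]
finger_gap: 85.4
```

Call:
apply_moves(plan=[[-1,[-0.035,0.0175,0.02],0],[-1,[-0.035,0.0175,0.02],0],[-1,[-0.036,0.0175,0],0],[-1,[0,0,0],0.07],[-1,[0,0,0],0]])

```text
t: 1.4
tool_pos: [425.1, -331.2, 199.0]
orientation: [-0.0, -0.145, 0.989, 0.0]
force: [0.0, -0.7, 0.7]
finger_gap: 85.4
```

Run:
```python
from bench import arm, snapshot
import cv2,pickle
from h import *
print(arm.get_state())
s=snapshot("wrist");pickle.dump(s,open("w1.pkl","wb"));cv2.imwrite("pics/w1.png",s["frame"]);print(s["cam_to_world"])
s=snapshot("top");pickle.dump(s,open("t1.pkl","wb"));cv2.imwrite("pics/t1.png",s["frame"])
```

```text
{'t': 1.4, 'joints': array([-2.88692808e-01, -1.23358073e-01, -1.46904397e-01, -1.37818867e-04,
       -1.54792995e+00, -9.90930642e-01]), 'qvel': array([-1.61808403e-02, -3.80022966e-03,  9.35725435e-04,  2.52604732e-03,
        3.81627247e-06,  3.23722664e-02]), 'tau': array([ 5.10519147e-01, -2.83628869e+01,  3.47091079e+01,  6.90065458e+00,
        8.59954627e-03, -3.97797273e-01]), 'tool_pos': array([ 425.11364789, -331.18853037,  198.95193873]), 'orientation': array([-2.79426595e-04, -1.45071098e-01,  9.89421172e-01,  2.05541137e-04]), 'force': array([ 0.04940417, -0.69646867,  0.66426124]), 'ft_torque': array([-0.00050072,  0.02333171, -0.02479139]), 'finger_gap': 85.37965156516631}
[[-2.86567025e-01  9.10969641e-01  2.96670952e-01  3.49323874e+02]
 [ 9.58060149e-01  2.72384022e-01  8.90376077e-02 -3.54237530e+02]
 [ 3.02130318e-04  3.09743858e-01 -9.50819989e-01  3.32927269e+02]
 [ 0.00000000e+00  0.00000000e+00  0.00000000e+00  1.00000000e+00]]
```

View pics/w1.png

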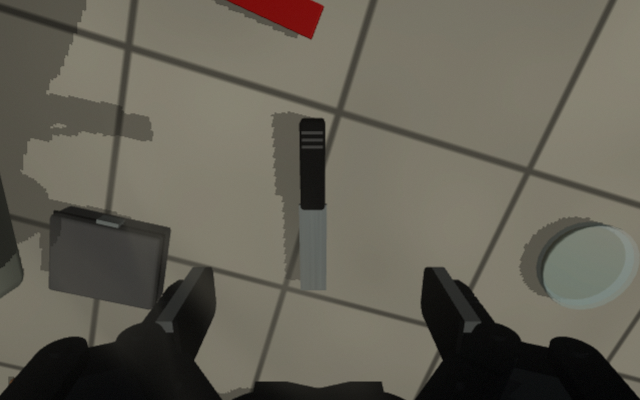

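The wrist view shows the broad feeler: handle about (313,118)–(312,208), blade to (313,290). It is nearly in line with the tool. Measuring it now.

Run:
```python
import pickle;from h import *
s=pickle.load(open("w1.pkl","rb"));g=cv2.cvtColor(s["frame"],cv2.COLOR_BGR2GRAY);f=s["frame"].astype(int)
for y in range(115,296,8): 
    r=g[y,290:340].astype(int);print(y,r[::2].tolist())
hb=onz(s,[(302,121),(323,121),(301,207),(324,207),(299,289),(326,289)],[28][0]);bl=onz(s,[(301,210),(325.5,210),(299.5,289),(326,289)],17)
print(hb.round(1).tolist(),bl.round(1).tolist())
```

```text
115 [86, 87, 87, 87, 87, 86, 96, 104, 117, 125, 126, 127, 127, 126, 126, 126, 125, 125, 124, 125, 123, 118, 91, 67, 65]
123 [86, 87, 87, 86, 81, 20, 18, 20, 18, 18, 18, 19, 19, 20, 20, 19, 19, 32, 125, 124, 120, 90, 67, 68, 86]
131 [88, 87, 87, 86, 83, 17, 48, 49, 48, 49, 49, 49, 49, 48, 49, 48, 40, 27, 125, 115, 81, 66, 68, 93, 117]
139 [87, 87, 87, 86, 86, 16, 50, 57, 55, 56, 56, 56, 56, 55, 57, 56, 47, 24, 108, 74, 67, 72, 99, 117, 119]
147 [86, 87, 86, 87, 86, 21, 55, 62, 61, 62, 61, 62, 59, 61, 62, 60, 49, 24, 70, 66, 78, 110, 118, 118, 118]
155 [87, 86, 86, 86, 87, 22, 20, 18, 20, 19, 19, 20, 18, 19, 18, 21, 17, 26, 67, 84, 114, 119, 119, 118, 118]
163 [86, 86, 86, 86, 86, 32, 18, 20, 18, 18, 19, 19, 21, 21, 20, 19, 20, 30, 93, 117, 118, 117, 118, 117, 117]
171 [86, 86, 85, 86, 85, 31, 18, 21, 19, 21, 19, 20, 19, 19, 19, 20, 20, 39, 117, 118, 118, 117, 117, 117, 118]
179 [86, 85, 87, 86, 86, 43, 20, 21, 21, 21, 21, 19, 20, 20, 20, 19, 19, 42, 118, 118, 119, 117, 117, 118, 117]
187 [86, 85, 86, 86, 85, 43, 18, 22, 21, 21, 19, 20, 21, 21, 19, 19, 17, 41, 119, 118, 118, 118, 117, 
[... 1016 characters left out ...]
118]
267 [67, 69, 80, 88, 88, 96, 98, 98, 97, 97, 96, 97, 97, 94, 97, 100, 95, 93, 108, 117, 118, 117, 118, 117, 116]
275 [71, 85, 90, 89, 89, 95, 96, 98, 98, 97, 95, 97, 97, 95, 96, 99, 95, 94, 109, 118, 117, 118, 117, 117, 117]
283 [113, 116, 117, 116, 116, 107, 98, 99, 98, 97, 96, 99, 97, 94, 98, 99, 96, 94, 110, 117, 117, 117, 117, 117, 117]
291 [91, 85, 80, 79, 78, 80, 81, 84, 91, 100, 106, 112, 117, 117, 117, 116, 118, 117, 119, 117, 118, 117, 117, 117, 117]
[[382.0, -358.3, 28.0], [377.0, -341.5, 28.0], [455.3, -338.4, 28.0], [449.4, -318.6, 28.0], [537.0, -317.3, 28.0], [529.5, -292.1, 28.0]] [[462.0, -337.0, 17.0], [455.4, -315.1, 17.0], [543.6, -315.4, 17.0], [536.0, -289.9, 17.0]]
```

View pics/t1.png

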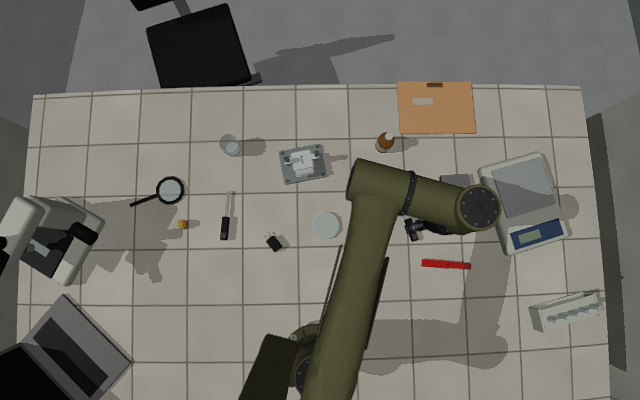

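Call:
apply_moves(plan=[[-1,[0,-0.0055,0.03],0],[-1,[0,0,0.045],0],[-1,[0,0,0.045],0],[-1,[0,0,0.035],0],[-1,[0,0,0],0]])

```text
t: 2.12
tool_pos: [424.3, -336.4, 41.4]
orientation: [-0.002, -0.144, 0.99, 0.002]
force: [-0.1, -0.3, -0.1]
finger_gap: 85.5
```

Run:
```python
from bench import arm, snapshot
import cv2,pickle
from h import *
s=snapshot("wrist");pickle.dump(s,open("w2.pkl","wb"));cv2.imwrite("pics/w2.png",s["frame"]);print(s["cam_to_world"])
```

```text
[[-2.84816622e-01  9.12969977e-01  2.92173428e-01  3.49090078e+02]
 [ 9.58574265e-01  2.70035874e-01  9.06421862e-02 -3.59621404e+02]
 [ 3.85628755e-03  3.05886331e-01 -9.52060230e-01  1.75667924e+02]
 [ 0.00000000e+00  0.00000000e+00  0.00000000e+00  1.00000000e+00]]
```

View pics/w2.png

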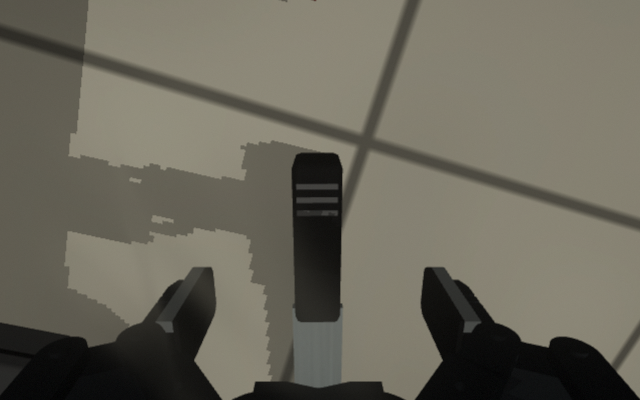

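The handle (column 317) sits midway between the fingers (midpoint 318). I'll descend and close.

Call:
apply_moves(plan=[[-1,[0,0,0.02],0],[-1,[0,0,0.009],0],[-1,[0,0,0],0],[0.2,[0,0,0],0],[1,[0,0,0],0]])

```text
t: 2.8
tool_pos: [427.0, -337.1, 16.1]
orientation: [0.0, -0.144, 0.99, -0.0]
force: [1.1, -0.3, 0.2]
finger_gap: 51.9
```

Call:
apply_moves(plan=[[1,[0,0,0],0],[1,[0,0,0],0],[1,[0,0,0],0]])

```text
t: 3.18
tool_pos: [426.8, -337.0, 15.7]
orientation: [0.0, -0.144, 0.99, -0.0]
force: [-0.7, 0.5, 2.0]
finger_gap: 21.3
```

Call:
apply_moves(plan=[[1,[0,0,-0.01],0],[1,[0,0,-0.03],0],[1,[0,0,-0.04],0],[1,[0,0,-0.035],0],[1,[0,0,0],0]], squeeze=80)

```text
t: 3.8
tool_pos: [427.8, -337.6, 134.1]
orientation: [0.002, -0.144, 0.99, -0.002]
force: [-0.3, -0.1, -1.5]
finger_gap: 20.5
```

Call:
apply_moves(plan=[[1,[-0.0085,0.0201,0],0],[1,[-0.0135,0.032,0],0],[1,[-0.0135,0.032,0],0],[1,[-0.0135,0.032,0],0],[1,[-0.0135,0.032,0],0]])

```text
t: 4.42
tool_pos: [443.5, -175.8, 129.2]
orientation: [-0.001, -0.144, 0.99, 0.0]
force: [1.2, 0.4, -1.4]
finger_gap: 20.4
```

Call:
apply_moves(plan=[[1,[-0.0135,0.032,0],0],[1,[-0.0135,0.032,0],0],[1,[-0.0135,0.032,0],0],[1,[-0.0135,0.032,0],0],[1,[-0.0135,0.0316,0],0.06]])

```text
t: 5.05
tool_pos: [462.6, -3.7, 129.3]
orientation: [-0.001, -0.114, 0.993, 0.0]
force: [-0.2, -0.3, -0.7]
finger_gap: 20.7
```

Call:
apply_moves(plan=[[1,[0,0,0],0.05],[1,[0,0,0],0],[1,[0,0,0],0]])

```text
t: 5.42
tool_pos: [462.9, -5.2, 129.8]
orientation: [-0.001, -0.09, 0.996, -0.0]
force: [0.9, 0.6, -1.2]
finger_gap: 20.5
```

Run:
```python
from bench import arm, snapshot
import cv2,pickle
from h import *
print(arm.get_state())
d={}
for n in["scene","top","wrist"]:
    d[n]=snapshot(n);cv2.imwrite(f"pics/{n}3.png",d[n]["frame"])
pickle.dump(d,open("s3.pkl","wb"))
def c(im,x,y,w=50): return cv2.resize(im[y-w:y+w,x-w:x+w],(400,400),interpolation=cv2.INTER_CUBIC)
cv2.imwrite("pics/c3.png",np.hstack([c(d["top"]["frame"],310,175),c(d["scene"]["frame"],305,235)]))
```

```text
{'t': 5.425, 'joints': array([ 4.27005292e-01, -3.26245234e-01, -4.42700499e-01, -3.32755858e-04,
       -1.45528515e+00, -1.81753818e+00]), 'qvel': array([-5.65866349e-03, -2.66485151e-03,  3.38925819e-03,  1.87434140e-03,
       -3.45799432e-05, -5.16219945e-03]), 'tau': array([ 2.25430643e-01, -1.86932999e+01,  3.51632023e+01,  7.10611761e+00,
        1.15477698e-02, -5.93722987e-03]), 'tool_pos': array([462.87022728,  -5.15458603, 129.77306184]), 'orientation': array([-5.00136509e-04, -8.99905477e-02,  9.95942494e-01, -5.72291945e-08]), 'force': array([ 0.85058536,  0.63690861, -1.16121954]), 'ft_torque': array([-0.00434393, -0.01328168,  0.02234456]), 'finger_gap': 20.45066163495127}
```

View pics/c3.png

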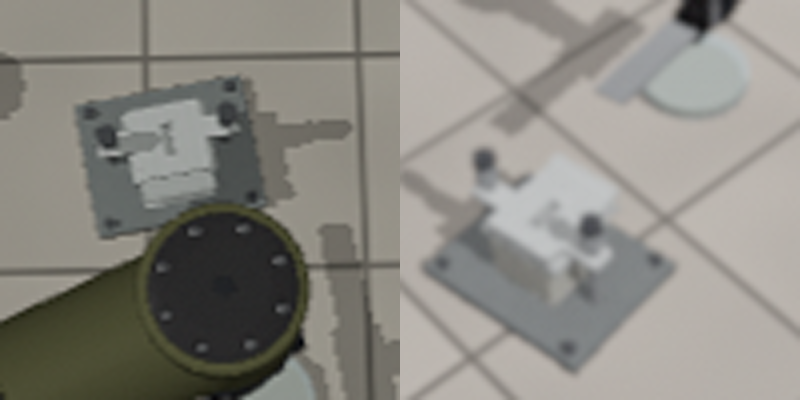

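View pics/wrist3.png

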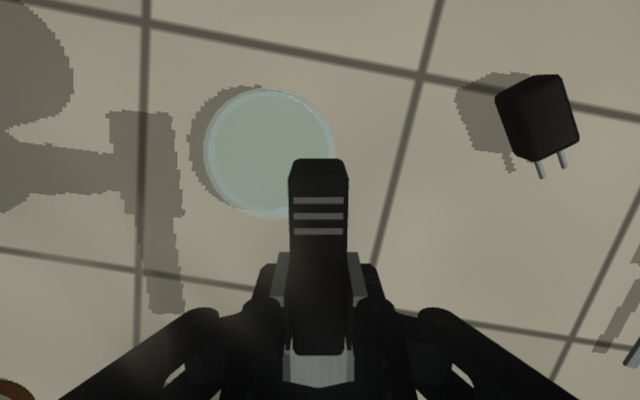

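```bash
python3 - <<'E'
import pickle;from h import *
d=pickle.load(open("s3.pkl","rb"));s=d["scene"]
f=s["frame"]
c=cv2.resize(f[180:280,265:365][0:50,30:95],None,fx=11,fy=11,interpolation=cv2.INTER_CUBIC);cv2.imwrite("pics/c3b.png",c)
c=cv2.resize(f[215:280,260:345],None,fx=9,fy=9,interpolation=cv2.INTER_CUBIC);cv2.imwrite("pics/c3c.png",c)
for y,n in((.18,"")):pass
E
python3 - <<'E'
import pickle;from h import *
d=pickle.load(open("s3.pkl","rb"));s=d["scene"]
t=np.array([462.9,-5.2,129.1]);u=np.array([np.cos(.18),np.sin(.18),0]);v=np.array([-u[1],u[0],0])
P=[t+118*u,t+115*u+13*v,t+115*u-13*v,t+28*u+13*v,t+28*u-13*v]
print(proj(s,P))
q=(proj(s,P)-[295,180]+.5)*11-.5;print(q)
E
```

```text
[[306.57784313 207.89100401]
 [310.74269164 209.24659555]
 [303.75289095 205.35726733]
 [328.80897723 192.45805685]
 [321.93251983 188.88611778]]
[[132.35627444 311.80104408]
 [178.169608   326.7125511 ]
 [101.28180045 283.92994058]
 [376.8987495  142.03862536]
 [301.25771814 102.74729556]]Traceback (most recent call last):
  File "<stdin>", line 6, in <module>
TypeError: cannot unpack non-iterable float object
```

View pics/c3b.png

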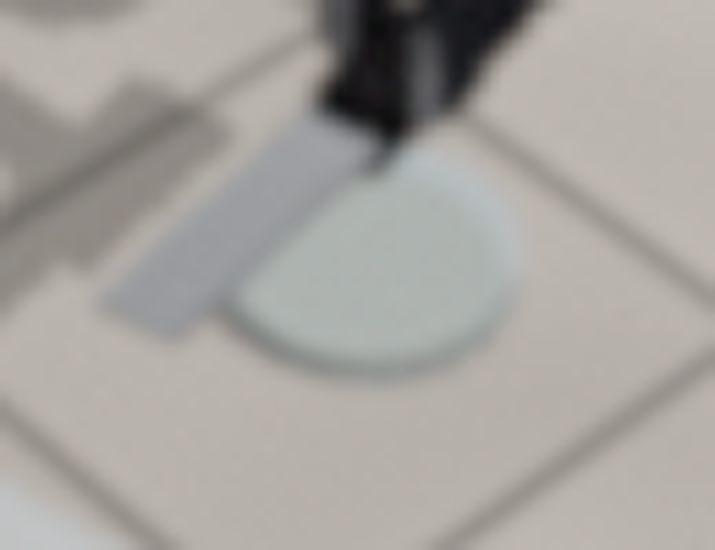

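View pics/c3c.png

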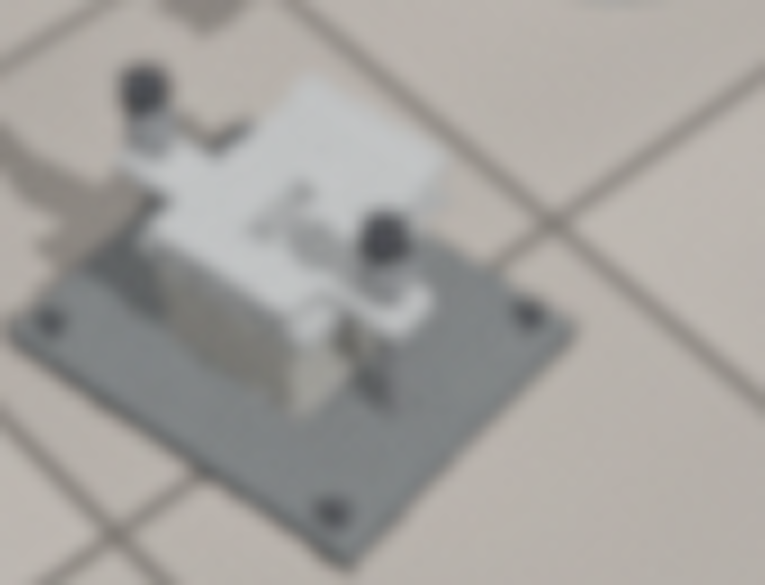

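Call:
apply_moves(plan=[[1,[0,0,0.02],0],[1,[0,0,0.025],0],[1,[0,0,0.0215],0],[1,[0,0,0],0],[1,[0,0,0],0]])

```text
t: 6.2
tool_pos: [463.8, -5.0, 64.9]
orientation: [0.001, -0.09, 0.996, -0.0]
force: [0.5, -1.1, -1.0]
finger_gap: 20.6
```

Run:
```python
from bench import arm, snapshot
import cv2,pickle
from h import *
st=arm.get_state();print(st["tool_pos"],st["force"],st["orientation"])
s=snapshot("scene");f=s["frame"]
c=cv2.resize(f[200:265,260:345],None,fx=9,fy=9,interpolation=cv2.INTER_CUBIC);cv2.imwrite("pics/c4.png",c)
```

```text
[463.75176841  -4.95220481  64.93275032] [ 0.47351167 -1.05425156 -0.95439073] [ 6.62348787e-04 -8.97562441e-02  9.95963541e-01 -5.41948665e-05]
```

View pics/c4.png

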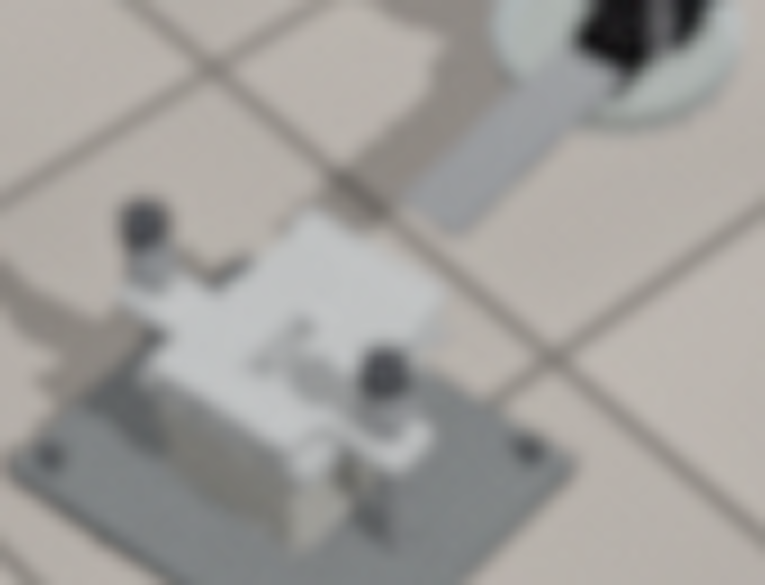

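Call:
apply_moves(plan=[[1,[-0.01,0,0.001],0],[1,[-0.01,0,0],0],[1,[-0.01,0,0],0],[1,[-0.007,0,0],0],[1,[0,0,0],0]])

```text
t: 6.88
tool_pos: [499.9, 1.8, 62.5]
orientation: [-0.0, -0.09, 0.996, -0.0]
force: [-0.2, -0.7, -1.3]
finger_gap: 20.3
```

Run:
```python
from bench import arm, snapshot
import cv2,pickle
from h import *
st=arm.get_state();print(st["tool_pos"],st["force"],st["ft_torque"])
s=snapshot("scene");f=s["frame"]
t=snapshot("top")["frame"]
a=cv2.resize(f[205:255,265:325],None,fx=6.6,fy=6.6,interpolation=cv2.INTER_CUBIC);b=cv2.resize(t[138:188,275:335],None,fx=6.6,fy=6.6,interpolation=cv2.INTER_CUBIC);cv2.imwrite("pics/c5.png",np.hstack([a,b]))
```

```text
[499.86500801   1.79376082  62.48462944] [-0.23418702 -0.65681887 -1.33451828] [-0.01287081  0.04075472  0.04835808]
```

View pics/c5.png

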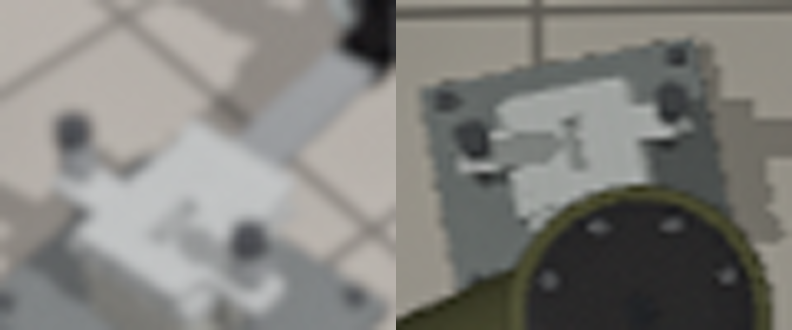

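Run:
```python
from bench import arm, snapshot
import cv2,pickle
from h import *
s=snapshot("scene");f=s["frame"]
x0,y0,k=275,205,16
a=cv2.resize(f[y0:y0+35,x0:x0+48],None,fx=k,fy=k,interpolation=cv2.INTER_CUBIC)
u=np.array([np.cos(.18),np.sin(.18),0]);v=np.array([-u[1],u[0],0]);z=np.array([0,0,1])
def pt(P,col):
    q=proj(s,[P])[0]+[0,1.3];q=((q-[x0,y0]+.5)*k-.5).astype(int);cv2.circle(a,tuple(int(i) for i in q),4,col,-1)
O=np.array([657.5,30,0])
for X,Y,Z in[(-50,30,69.6),(-50,-30,69.6),(-30,30,69.5),(-30,-30,69.5)]: pt(O+X*u+Y*v+Z*z,(0,0,255))
t=np.array([499.5,1.5,63-15.7+17])
for X,Y in[(118,0),(115,13),(115,-13),(90,13),(90,-13)]: pt(t+X*u+Y*v,(0,255,0))
cv2.imwrite("pics/c6.png",a)
```

```text
(no output)
```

View pics/c6.png

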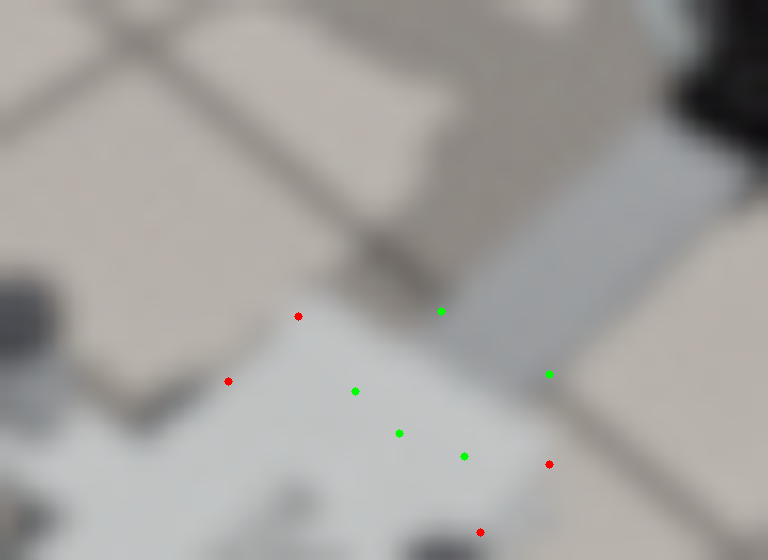

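Blade lines up with the mouth laterally and the lip corners match the projections. I'll insert it in small steps and watch the force.

Call:
apply_moves(plan=[[1,[-0.004,0,0],0],[1,[-0.004,0,0],0],[1,[-0.004,0,0],0],[1,[-0.004,0,0],0],[1,[0,0,0],0]])

```text
t: 7.65
tool_pos: [515.4, 4.4, 62.8]
orientation: [-0.0, -0.09, 0.996, -0.0]
force: [-1.2, -1.2, -1.1]
finger_gap: 20.3
```

Call:
apply_moves(plan=[[1,[-0.003,0,0],0],[1,[-0.003,0,0],0],[1,[0,0,0],0]])

```text
t: 8.02
tool_pos: [521.5, 5.8, 62.8]
orientation: [0.0, -0.09, 0.996, 0.0]
force: [-2.6, -0.5, -0.7]
finger_gap: 20.3
```

Run:
```python
from bench import arm
import numpy as np
st=arm.get_state();p=st["tool_pos"];u=np.array([np.cos(.18),np.sin(.18)])
print(p,st["force"],st["ft_torque"],"tip x",(p[:2]-[657.5,30])@u+118, st["orientation"])
```

```text
[521.50459543   5.78190943  62.75820194] [-2.61632114 -0.46947731 -0.68514926] [-0.2200019   0.66843591 -0.02975053] tip x -20.133975459794698 [ 8.56371827e-05 -8.97715773e-02  9.95962377e-01  3.21479028e-05]
```

Call:
apply_moves(plan=[[1,[-0.003,0,0],0],[1,[-0.003,0,0],0],[1,[-0.003,0,0],0],[1,[-0.003,0,0],0],[1,[0,0,0],0]])

```text
t: 8.65
tool_pos: [533.5, 7.9, 62.8]
orientation: [0.0, -0.09, 0.996, 0.0]
force: [-2.0, -0.6, -1.7]
finger_gap: 20.6
```

Call:
apply_moves(plan=[[1,[-0.003,0,0],0],[1,[-0.003,0,0],0],[1,[-0.002,0,0],0],[1,[0,0,0],0],[1,[0,0,0],0]])

```text
t: 9.28
tool_pos: [541.2, 9.3, 62.9]
orientation: [0.0, -0.09, 0.996, 0.0]
force: [-1.4, -0.5, -0.2]
finger_gap: 20.6
```

Run:
```python
from bench import arm, snapshot
import cv2,pickle
from h import *
st=arm.get_state();p=st["tool_pos"];u2=np.array([np.cos(.18),np.sin(.18)])
print(p,st["force"],st["ft_torque"],"tip x",(p[:2]-[657.5,30])@u2+118)
s=snapshot("scene");f=s["frame"]
t=snapshot("top");w=snapshot("wrist")["frame"];cv2.imwrite("pics/w7.png",w)
a=cv2.resize(f[205:255,265:325],None,fx=6.6,fy=6.6,interpolation=cv2.INTER_CUBIC);b=cv2.resize(t["frame"][138:188,275:335],None,fx=6.6,fy=6.6,interpolation=cv2.INTER_CUBIC);cv2.imwrite("pics/c7.png",np.hstack([a,b]))
pickle.dump((s,t),open("s7.pkl","wb"))
```

```text
[541.22636368   9.34574208  62.85643078] [-1.43688023 -0.4646693  -0.16288404] [-0.26690339  0.49634252 -0.02922397] tip x -0.09280671697483456
```

View pics/c7.png

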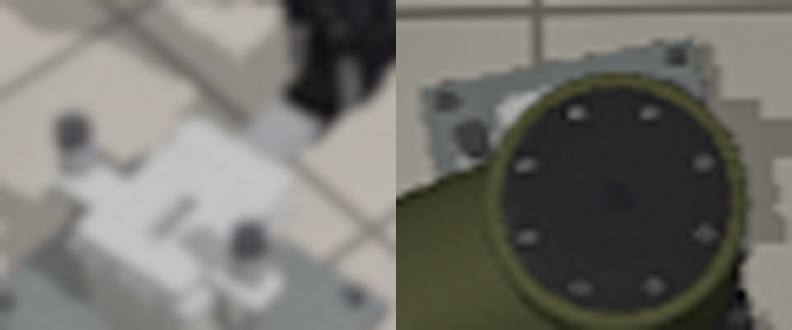

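View pics/w7.png

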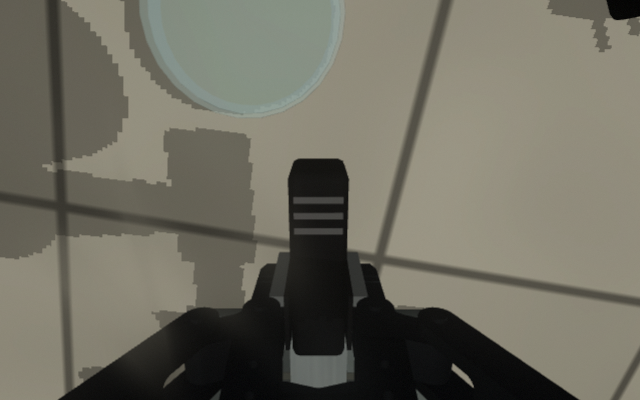

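Run:
```python
import pickle;from h import *
s,t=pickle.load(open("s7.pkl","rb"));d=pickle.load(open("s3.pkl","rb"))
x0,y0,k=278,222,16
o=[]
for n,ss in((0,d["scene"]),(1,s)):
    a=cv2.resize(ss["frame"][y0:y0+30,x0:x0+24],None,fx=k,fy=k,interpolation=cv2.INTER_CUBIC)
    a=cv2.convertScaleAbs(a,alpha=1.6,beta=-110)
    u=np.array([np.cos(.18),np.sin(.18),0]);v=np.array([-u[1],u[0],0]);z=np.array([0,0,1]);O=np.array([657.5,30,0])
    if n:
      for X,Y in[(-14,-5),(-14,5),(14,5),(14,-5)]:
        q=proj(s,[O+X*u+Y*v+72*z])[0]+[0,1.3];q=((q-[x0,y0]+.5)*k-.5);cv2.circle(a,(int(q[0]),int(q[1])),3,(0,0,255),-1)
    o.append(a)
cv2.imwrite("pics/c8.png",np.hstack(o))
```

```text
(no output)
```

View pics/c8.png

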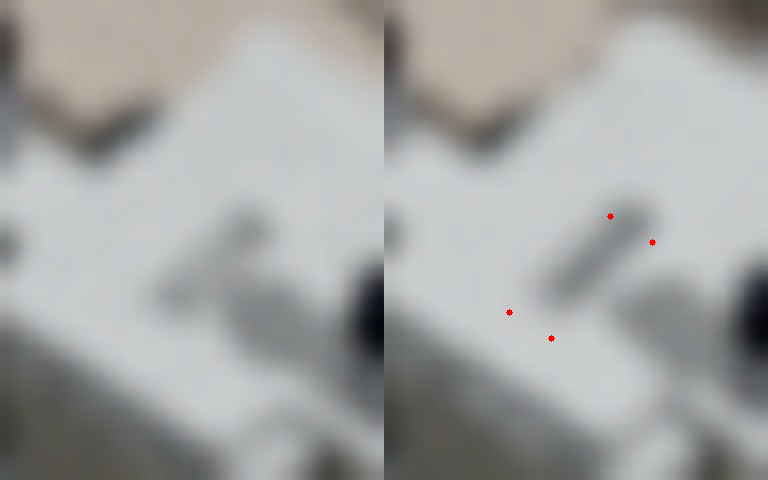

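Run:
```python
import pickle;from h import *
s,t=pickle.load(open("s7.pkl","rb"));d=pickle.load(open("s3.pkl","rb"))
a=cv2.cvtColor(d["scene"]["frame"],6).astype(int);b=cv2.cvtColor(s["frame"],6).astype(int)
print(a[232:246,284:299]);print(b[232:246,284:299]);print((b-a)[232:246,284:299])
u=np.array([np.cos(.18),np.sin(.18),0]);v=np.array([-u[1],u[0],0]);O=np.array([657.5,30,0])
for x in(-20,-14,-7,0,7,14):print(x,proj(s,[O+x*u+[0,0,64]])[0]+[0,1.3],"top",proj(s,[O+x*u+[0,0,72]])[0]+[0,1.3])
```

```text
[[166 180 190 194 194 194 193 193 193 194 194 194 193 194 194]
 [187 191 194 195 193 194 193 193 193 193 194 195 194 195 194]
 [194 194 193 194 194 194 193 192 188 187 190 194 196 195 195]
 [194 193 194 194 195 194 192 187 178 172 179 190 195 196 194]
 [194 194 195 195 194 192 188 179 168 161 169 185 193 194 193]
 [193 194 195 194 192 186 179 172 166 166 176 188 193 194 193]
 [194 195 194 192 185 178 173 168 168 173 180 188 192 194 192]
 [194 193 191 185 175 170 168 167 164 165 170 174 182 190 192]
 [194 194 189 179 168 163 167 166 160 156 156 158 168 179 183]
 [194 194 190 185 176 171 174 172 159 152 151 151 156 165 167]
 [195 194 194 192 188 185 185 179 165 153 150 152 152 155 153]
 [194 195 195 194 194 194 193 188 176 161 154 152 151 152 148]
 [184 192 195 195 195 195 194 192 187 175 166 161 157 154 148]
 [165 179 189 193 194 194 194 195 193 189 184 180 173 162 151]]
[[179 186 192 195 194 195 194 195 195 195 194 195 195 196 195]
 [193 194 195 196 195 195 195 194 192 192 194 195 197 196 196]
 [196 195 196 195 195 194 193 188 181 179 185 193 196 196 195]
 [195 195 195 196 195 193 18
[... 1226 characters left out ...]
1  -8]
 [  2   1   3   2   3   7   9   9   8   5   0   1  -2  -8  -8]
 [  0   2   1   1   3   6   7   9  11   9   4   0   0  -2  -2]
 [ -3   1   1   2   1   0   2   6  12  15   8   3   1   1   0]
 [ -7  -4  -1   0   1   0   2   4   7  14  10   2  -3  -2   1]
 [ -7  -8  -6  -3   0   2   2   1   3   5   2  -7 -11  -1   5]]
-20 [294.5051741  236.36060888] top [294.34052473 234.59531057]
-14 [293.17630789 237.62648149] top [293.0044276  235.86253309]
-7 [291.61638573 239.11243915] top [291.4359638  237.35013135]
0 [290.04606476 240.60828297] top [289.85698605 238.84768771]
7 [288.46525628 242.11409705] top [288.26740408 240.35528748]
14 [286.87387087 243.62996615] top [286.66712689 241.87301669]
```

Plate has risen about 1 px at the window and the slot has darkened with blade. Next I'll check the bearing on the lower plate by nudging down slightly and comparing forces.

Call:
apply_moves(plan=[[1,[0,0,0],0]])

```text
t: 9.55
tool_pos: [541.2, 9.4, 62.9]
orientation: [0.0, -0.09, 0.996, 0.0]
force: [-0.3, -0.8, -1.0]
finger_gap: 20.1
```

Call:
apply_moves(plan=[[1,[0,0,0.0005],0],[1,[0,0,0],0]])

```text
t: 9.8
tool_pos: [541.2, 9.4, 62.7]
orientation: [0.0, -0.09, 0.996, 0.0]
force: [-0.5, -0.6, 1.1]
finger_gap: 20.4
```

Call:
apply_moves(plan=[[1,[0,0,0],0]])

```text
t: 9.93
tool_pos: [541.2, 9.4, 62.7]
orientation: [0.0, -0.09, 0.996, 0.0]
force: [-1.0, -0.4, 1.1]
finger_gap: 20.3
```

Run:
```python
from bench import arm
st=arm.get_state();print(st["tool_pos"],st["force"],st["ft_torque"])
```

```text
[541.20175409   9.36406762  62.65631408] [-0.95815589 -0.37349432  1.06570325] [-0.13258802  0.11929405 -0.03526191]
```

Call:
apply_moves(plan=[[1,[0,0,0.0005],0],[1,[0,0,0],0]])

```text
t: 10.18
tool_pos: [541.2, 9.4, 62.3]
orientation: [0.0, -0.09, 0.996, 0.0]
force: [-1.3, -0.8, 2.0]
finger_gap: 20.2
```

Call:
apply_moves(plan=[[1,[0,0,0],0]])

```text
t: 10.3
tool_pos: [541.2, 9.4, 62.2]
orientation: [0.0, -0.09, 0.996, 0.0]
force: [-1.5, -0.8, 3.5]
finger_gap: 20.2
```

Run:
```python
from bench import arm
st=arm.get_state();print(st["tool_pos"],st["force"],st["ft_torque"])
```

```text
[541.17668634   9.35967856  62.20236971] [-1.49341423 -0.78030395  3.45588732] [-0.11689601  0.31518588 -0.04188594]
```

Call:
apply_moves(plan=[[1,[0,0,-0.0004],0],[1,[0,0,0],0],[1,[0,0,0],0],[1,[0,0,0],0],[1,[0,0,0],0]])

```text
t: 10.92
tool_pos: [541.2, 9.4, 62.3]
orientation: [0.0, -0.09, 0.996, 0.0]
force: [0.7, -1.0, 2.6]
finger_gap: 20.5
```

Run:
```python
from bench import arm, snapshot
import cv2
from h import *
st=arm.get_state();p=st["tool_pos"];u=np.array([np.cos(.18),np.sin(.18)])
print(p,st["force"],st["ft_torque"],st["qvel"].round(4),(p[:2]-[657.5,30])@u+118,st["finger_gap"])
s=snapshot("scene");cv2.imwrite("pics/s9.png",s["frame"])
x0,y0,k=265,205,13
a=cv2.resize(s["frame"][y0:y0+45,x0:x0+60],None,fx=k,fy=k,interpolation=cv2.INTER_CUBIC);cv2.imwrite("pics/c9.png",a)
```

```text
[541.15954887   9.35698683  62.33761999] [ 0.69554959 -0.9879437   2.60009354] [-0.05468425 -0.53037467 -0.04605575] [-0.      0.0009 -0.0014  0.0002  0.0006  0.0002] -0.15652890147818255 20.52677728522862
```

View pics/c9.png

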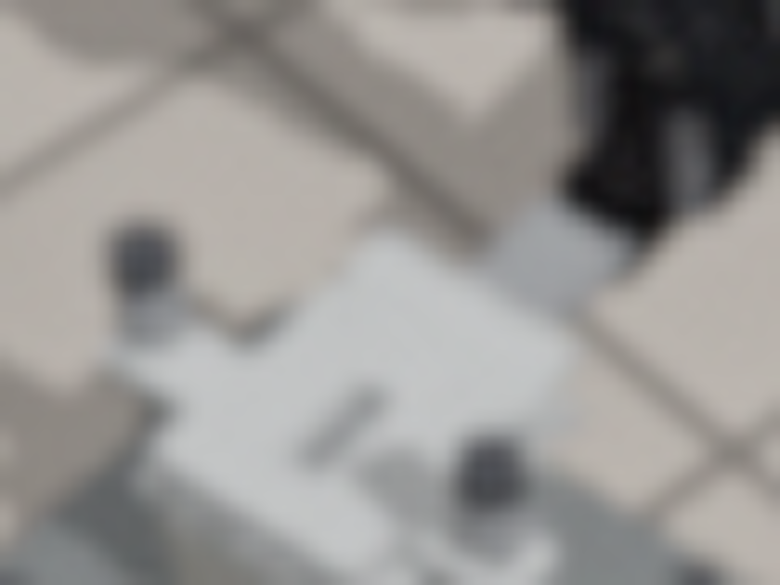

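View pics/s9.png

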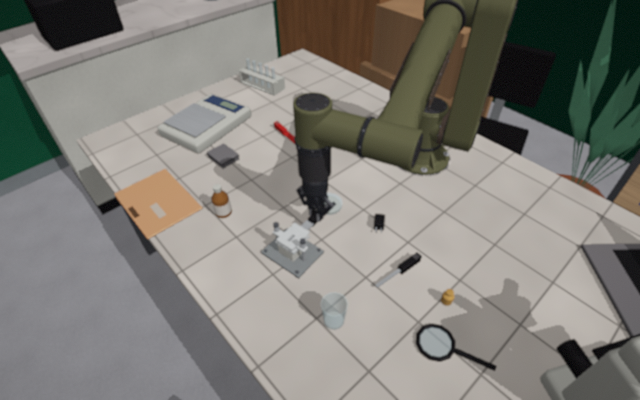

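Call:
apply_moves(plan=[[1,[0,0,-0.0003],0],[1,[0,0,0],0],[1,[0,0,0],0],[1,[0,0,0],0]])

```text
t: 11.48
tool_pos: [541.1, 9.4, 62.5]
orientation: [0.0, -0.09, 0.996, 0.0]
force: [2.9, -0.1, 1.2]
finger_gap: 20.6
```

Run:
```python
from bench import arm, snapshot
from h import *
import pickle
st=arm.get_state();print(st["tool_pos"],st["force"],st["ft_torque"])
s=snapshot("scene");b=cv2.cvtColor(s["frame"],6).astype(int)
s7,_=pickle.load(open("s7.pkl","rb"));a=cv2.cvtColor(s7["frame"],6).astype(int)
print(b[232:246,284:299]);print(abs(b-a)[220:260,270:300].max())
```

```text
[541.13706398   9.38232581  62.53507524] [ 2.94268955 -0.06297073  1.2319133 ] [ 0.03222416 -1.32405475 -0.07448801]
[[179 186 192 195 195 195 195 195 194 195 195 195 195 196 196]
 [193 195 195 195 195 195 195 193 192 192 193 195 196 196 196]
 [196 195 195 195 196 195 193 188 181 179 184 192 195 195 195]
 [195 195 195 196 195 194 188 178 166 160 171 187 194 195 195]
 [195 195 196 196 195 188 179 166 156 156 172 188 195 195 195]
 [194 196 195 193 188 179 166 157 158 169 184 193 195 195 195]
 [196 195 193 188 179 165 155 155 169 182 188 190 190 192 193]
 [196 194 191 180 167 154 154 165 177 180 177 174 175 183 188]
 [195 195 190 181 168 160 166 173 172 166 160 158 160 169 174]
 [197 196 194 188 183 179 182 180 168 157 152 152 153 156 159]
 [196 197 196 194 192 192 193 188 176 162 154 152 153 153 150]
 [192 196 196 196 195 195 195 193 188 177 163 154 152 153 150]
 [178 189 194 195 196 196 196 195 194 188 176 162 154 153 149]
 [158 172 182 190 194 195 196 196 196 193 186 172 162 161 156]]
6
```

Run:
```python
from bench import workorder,arm
print(workorder.hand_in());print(arm.get_state()["force"])
```

```text
the job is handed in; nothing more can be done
None
the job is handed in; nothing more can be done
```

I picked up the broad-bladed feeler and slid it straight into the press along the middle. I handed the job in at about 11.5 s with the handle still gripped; no verdict came back.

**What the last checks showed**
- **Depth:** the arm's position puts the tip about 0 mm from the window centre (estimate ±3 mm). The sight window looks filled with blade, but at this resolution the exact tip edge could not be read. The overhead camera could not confirm it because the wrist blocked the view.
- **Alignment:** the blade is in line with the press to within the measurement (yaw 0.18 rad for both). Its edges and the mouth's front corners matched the camera projections to about 1 pixel.
- **Grip:** the handle did not shift in the fingers during insertion. The opening read about 20.5 mm.
- **Upper plate:** the window moved about 1 pixel in the image, which fits a lift of roughly 3 mm. It did not change in the last pictures.
- **Bearing on the lower plate:** a small nudge down raised the vertical force from about -1 N to +3.5 N, so the blade is resting on it. I backed off to about +1 N before handing in.
- **Everything else:** nothing else looks moved in the last scene picture. I judged that by eye.

**One oddity:** the horizontal force on the tool crept from about -1.5 N to +2.9 N while I adjusted the height. I put it down to friction on the held blade, as the tool moved less than 0.1 mm over that time.

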